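Sort chromatography columns by length with a stepped gauge

TASK

Sort the three unmarked steel columns by length, one at a time and in any order: lay a column lengthwise into the stepped gauge, down on the coloured step that stops it, then put it into the compartment of that colour and let go before you take the next. Each column must be tried in the gauge and end lying flat in its compartment. Set columns down, never drop them, and leave the bottles and the beaker where they stand.

Things in the scene. Friction and masses are not known exactly. Their poses are not given: they have to be found in the camera images.
- column_a: A plain steel chromatography column: a tube 18 mm in diameter with a hexagonal nut (24 mm across flats, 16 mm long) on each end, lying on the nuts' flats in the steel tray. It is 90, 115 or 140 mm long over all: not told which, the gauge shows it. Origin at its centre on the tube's axis (12 mm above what it lies on), x along the tube. About 200 g.
- column_b: A plain steel chromatography column: a tube 18 mm in diameter with a hexagonal nut (24 mm across flats, 16 mm long) on each end, lying on the nuts' flats in the steel tray. It is 90, 115 or 140 mm long over all: not told which, the gauge shows it. Origin at its centre on the tube's axis (12 mm above what it lies on), x along the tube. About 200 g.
- column_c: A plain steel chromatography column: a tube 18 mm in diameter with a hexagonal nut (24 mm across flats, 16 mm long) on each end, lying on the nuts' flats in the steel tray. It is 90, 115 or 140 mm long over all: not told which, the gauge shows it. Origin at its centre on the tube's axis (12 mm above what it lies on), x along the tube. About 200 g.
- gauge: Fixed length gauge: two mirrored stairs along its x, 40 mm wide, open at the sides, on a 6 mm plate. Origin under its centre. From the centre each way: nothing to 36 mm, blue step to 49 (top 20 mm above bench), yellow to 61.5 (top 42), red to 85 (top 64). A level, centred column along x rests on both stairs: 90 mm on blue, 115 on yellow, 140 on red (axis 32, 54, 76 mm up).
- bin_blue: Blue open compartment for columns 90 mm long, fixed to the bench: inside 114 mm along its x, 80 mm along its y, walls 4 mm thick and 22 mm high over all, floor top 4 mm above the bench. Origin at the centre of its underside.
- bin_yellow: Yellow open compartment for columns 115 mm long, fixed to the bench: inside 139 mm along its x, 80 mm along its y, walls 4 mm thick and 22 mm high over all, floor top 4 mm above the bench. Origin at the centre of its underside.
- bin_red: Red open compartment for columns 140 mm long, fixed to the bench: inside 164 mm along its x, 80 mm along its y, walls 4 mm thick and 22 mm high over all, floor top 4 mm above the bench. Origin at the centre of its underside.
- steel_tray: Stainless tray fixed to the bench, 250 mm (x) by 310 mm (y) outside, walls 4 mm thick and 26 mm high over all, floor top 4 mm above the bench. Origin at the centre of its underside.
- amber_bottle: Bystander: amber bottle with a black cap, 56 mm in diameter, 130 mm tall, standing loose in the steel tray. Origin at the centre of its underside.
- amber_jug: Bystander: large amber bottle with a black cap, 86 mm in diameter, 185 mm tall, standing loose on the bench. Origin at the centre of its underside.
- beaker: Bystander: glass beaker, 68 mm across the rim, 85 mm tall, standing loose on the bench. Origin at the centre of its underside.
Things that resemble listed ones, but are neither listed nor needed, are in the scene too. Several things look just like the bin_blue: the one meant starts nearest to the robot's base.

How it is judged:
On the way, in this order (a step that is already met when the one before it is completed fails the run):
1. a first column lies lengthwise in the gauge, down on the step that fits its length (((x of column_a in the frame of gauge between -0.012 and 0.012 m and y of column_a in the frame of gauge between -0.014 and 0.014 m and z of column_a in the frame of gauge between 0.048 and 0.06 m and angle between the x axis of column_a and the x axis of gauge, either way round below 0.17 rad) or (x of column_b in the frame of gauge between -0.012 and 0.012 m and y of column_b in the frame of gauge between -0.014 and 0.014 m and z of column_b in the frame of gauge between 0.07 and 0.082 m and angle between the x axis of column_b and the x axis of gauge, either way round below 0.17 rad) or (x of column_c in the frame of gauge between -0.012 and 0.012 m and y of column_c in the frame of gauge between -0.014 and 0.014 m and z of column_c in the frame of gauge between 0.026 and 0.038 m and angle between the x axis of column_c and the x axis of gauge, either way round below 0.17 rad))), for 0.2 s.
2. one column lies released in its matching compartment (((x of column_a in the frame of bin_yellow between -0.02 and 0.02 m and y of column_a in the frame of bin_yellow between -0.035 and 0.035 m and z of column_a in the frame of bin_yellow between 0.008 and 0.022 m and contact force between column_a and the fingers below 0.2 N) or (x of column_b in the frame of bin_red between -0.02 and 0.02 m and y of column_b in the frame of bin_red between -0.035 and 0.035 m and z of column_b in the frame of bin_red between 0.008 and 0.022 m and contact force between column_b and the fingers below 0.2 N) or (x of column_c in the frame of bin_blue between -0.02 and 0.02 m and y of column_c in the frame of bin_blue between -0.035 and 0.035 m and z of column_c in the frame of bin_blue between 0.008 and 0.022 m and contact force between column_c and the fingers below 0.2 N))), for 0.2 s.
3. with one column put away, another lies in the gauge on its step (((x of column_a in the frame of bin_yellow between -0.02 and 0.02 m and y of column_a in the frame of bin_yellow between -0.035 and 0.035 m and z of column_a in the frame of bin_yellow between 0.008 and 0.022 m and contact force between column_a and the fingers below 0.2 N) or (x of column_b in the frame of bin_red between -0.02 and 0.02 m and y of column_b in the frame of bin_red between -0.035 and 0.035 m and z of column_b in the frame of bin_red between 0.008 and 0.022 m and contact force between column_b and the fingers below 0.2 N) or (x of column_c in the frame of bin_blue between -0.02 and 0.02 m and y of column_c in the frame of bin_blue between -0.035 and 0.035 m and z of column_c in the frame of bin_blue between 0.008 and 0.022 m and contact force between column_c and the fingers below 0.2 N)) and ((x of column_a in the frame of gauge between -0.012 and 0.012 m and y of column_a in the frame of gauge between -0.014 and 0.014 m and z of column_a in the frame of gauge between 0.048 and 0.06 m and angle between the x axis of column_a and the x axis of gauge, either way round below 0.17 rad) or (x of column_b in the frame of gauge between -0.012 and 0.012 m and y of column_b in the frame of gauge between -0.014 and 0.014 m and z of column_b in the frame of gauge between 0.07 and 0.082 m and angle between the x axis of column_b and the x axis of gauge, either way round below 0.17 rad) or (x of column_c in the frame of gauge between -0.012 and 0.012 m and y of column_c in the frame of gauge between -0.014 and 0.014 m and z of column_c in the frame of gauge between 0.026 and 0.038 m and angle between the x axis of column_c and the x axis of gauge, either way round below 0.17 rad))), for 0.2 s.
4. two columns lie released in their matching compartments ((((x of column_a in the frame of bin_yellow between -0.02 and 0.02 m and y of column_a in the frame of bin_yellow between -0.035 and 0.035 m and z of column_a in the frame of bin_yellow between 0.008 and 0.022 m and contact force between column_a and the fingers below 0.2 N) and (x of column_b in the frame of bin_red between -0.02 and 0.02 m and y of column_b in the frame of bin_red between -0.035 and 0.035 m and z of column_b in the frame of bin_red between 0.008 and 0.022 m and contact force between column_b and the fingers below 0.2 N)) or ((x of column_a in the frame of bin_yellow between -0.02 and 0.02 m and y of column_a in the frame of bin_yellow between -0.035 and 0.035 m and z of column_a in the frame of bin_yellow between 0.008 and 0.022 m and contact force between column_a and the fingers below 0.2 N) and (x of column_c in the frame of bin_blue between -0.02 and 0.02 m and y of column_c in the frame of bin_blue between -0.035 and 0.035 m and z of column_c in the frame of bin_blue between 0.008 and 0.022 m and contact force between column_c and the fingers below 0.2 N)) or ((x of column_b in the frame of bin_red between -0.02 and 0.02 m and y of column_b in the frame of bin_red between -0.035 and 0.035 m and z of column_b in the frame of bin_red between 0.008 and 0.022 m and contact force between column_b and the fingers below 0.2 N) and (x of column_c in the frame of bin_blue between -0.02 and 0.02 m and y of column_c in the frame of bin_blue between -0.035 and 0.035 m and z of column_c in the frame of bin_blue between 0.008 and 0.022 m and contact force between column_c and the fingers below 0.2 N)))), for 0.2 s.
5. with two put away, the third lies in the gauge on its step ((((x of column_a in the frame of bin_yellow between -0.02 and 0.02 m and y of column_a in the frame of bin_yellow between -0.035 and 0.035 m and z of column_a in the frame of bin_yellow between 0.008 and 0.022 m and contact force between column_a and the fingers below 0.2 N) and (x of column_b in the frame of bin_red between -0.02 and 0.02 m and y of column_b in the frame of bin_red between -0.035 and 0.035 m and z of column_b in the frame of bin_red between 0.008 and 0.022 m and contact force between column_b and the fingers below 0.2 N)) or ((x of column_a in the frame of bin_yellow between -0.02 and 0.02 m and y of column_a in the frame of bin_yellow between -0.035 and 0.035 m and z of column_a in the frame of bin_yellow between 0.008 and 0.022 m and contact force between column_a and the fingers below 0.2 N) and (x of column_c in the frame of bin_blue between -0.02 and 0.02 m and y of column_c in the frame of bin_blue between -0.035 and 0.035 m and z of column_c in the frame of bin_blue between 0.008 and 0.022 m and contact force between column_c and the fingers below 0.2 N)) or ((x of column_b in the frame of bin_red between -0.02 and 0.02 m and y of column_b in the frame of bin_red between -0.035 and 0.035 m and z of column_b in the frame of bin_red between 0.008 and 0.022 m and contact force between column_b and the fingers below 0.2 N) and (x of column_c in the frame of bin_blue between -0.02 and 0.02 m and y of column_c in the frame of bin_blue between -0.035 and 0.035 m and z of column_c in the frame of bin_blue between 0.008 and 0.022 m and contact force between column_c and the fingers below 0.2 N))) and ((x of column_a in the frame of gauge between -0.012 and 0.012 m and y of column_a in the frame of gauge between -0.014 and 0.014 m and z of column_a in the frame of gauge between 0.048 and 0.06 m and angle between the x axis of column_a and the x axis of gauge, either way round below 0.17 rad) or (x of column_b in the frame of gauge between -0.012 and 0.012 m and y of column_b in the frame of gauge between -0.014 and 0.014 m and z of column_b in the frame of gauge between 0.07 and 0.082 m and angle between the x axis of column_b and the x axis of gauge, either way round below 0.17 rad) or (x of column_c in the frame of gauge between -0.012 and 0.012 m and y of column_c in the frame of gauge between -0.014 and 0.014 m and z of column_c in the frame of gauge between 0.026 and 0.038 m and angle between the x axis of column_c and the x axis of gauge, either way round below 0.17 rad))), for 0.2 s.
6. all three lie released in their matching compartments (x of column_a in the frame of bin_yellow between -0.02 and 0.02 m and y of column_a in the frame of bin_yellow between -0.035 and 0.035 m and z of column_a in the frame of bin_yellow between 0.008 and 0.022 m and contact force between each of column_a, column_b, column_c and the fingers below 0.2 N and linear speed of each of column_a, column_b, column_c below 0.03 m/s and x of column_b in the frame of bin_red between -0.02 and 0.02 m and y of column_b in the frame of bin_red between -0.035 and 0.035 m and z of column_b in the frame of bin_red between 0.008 and 0.022 m and x of column_c in the frame of bin_blue between -0.02 and 0.02 m and y of column_c in the frame of bin_blue between -0.035 and 0.035 m and z of column_c in the frame of bin_blue between 0.008 and 0.022 m), for 0.2 s.
At the end, for the whole second after the job is handed in: Each column lies flat on the floor of the compartment that matches its length (90 mm blue, 115 mm yellow, 140 mm red), centred within 20 mm lengthwise and 35 mm sideways, axis 8 to 22 mm above the bench, released and at rest (under 0.03 m/s) (all of step 6); the robot touches nothing.
It fails at once if the amber bottle is pushed more than 30 mm or tipped (distance of amber_bottle from where it was at the start of the episode above 0.03 m or angle between amber_bottle's own z axis and vertical above 0.3 rad).
It fails at once if the amber jug is pushed more than 30 mm or tipped (distance of amber_jug from where it was at the start of the episode above 0.03 m or angle between amber_jug's own z axis and vertical above 0.3 rad).
It fails at once if the beaker is pushed more than 30 mm or tipped (distance of beaker from where it was at the start of the episode above 0.03 m or angle between beaker's own z axis and vertical above 0.3 rad).
It fails at once if a column is dropped or thrown (moves faster than 0.6 m/s with no finger on it) ((linear speed of column_a above 0.6 m/s and contact force between column_a and the fingers below 0.05 N) or (linear speed of column_b above 0.6 m/s and contact force between column_b and the fingers below 0.05 N) or (linear speed of column_c above 0.6 m/s and contact force between column_c and the fingers below 0.05 N)).
It also fails if it takes over 72 s, if anything falls off the work surface, if the arm or the gripper's body presses on something with over 40 N, if the wrist force passes 120 N, or if a joint passes its speed limit or range.

ROBOT

A 6-joint arm with a two-finger parallel gripper is mounted at the origin on the work surface. World frame = base frame: x ahead of the robot, y to its left, z up, the work surface at z = 0. Lengths are in m, angles in rad, forces in N, time in s.
With the tool pointing down it reaches from about 0.3 to 0.85 m from the base axis. Payload 5.4 kg.
Tool frame: the origin (TCP) lies midway between the tips of the shut fingers; the grasp point (between the pads) lies 19 mm behind it; z points along the fingers, y is the line along which they close (so a half turn about z gives the same grasp; the last joint's range is limited). The gripper opens to 85 mm and grips with 20 to 120 N. Pads are 22 mm wide; open, the fingers measure 114 mm over their backs; the gripper's body (76 mm by 85 mm) begins 54 mm behind the grasp point. The pads swing forward as they close: fully open they stand 13 mm farther back than shut.
Start: joints at [1.136, 0.158, 1.597, -0, 1.386, -0.21], TCP at [0.128, 0.561, 0.231] pointing down, gripper open.
Joint ranges: [-2.91, 2.91], [-0.94, 2.29], [0.18, 2.7], [-1.29, 4.43], [0.17, 2.64], [-3, 3]. Speed limits (rad/s): [2.57, 2.57, 3.14, 3.14, 3.14, 3.14].

INTERFACE

Orientations are given as a unit quaternion [x, y, z, w].
In Python, from plant import ctrl, optics gives the robot as it stands.
- The arm moves only by the tool carry_out, never from a script. Its argument "targets" is a list of rows, each a list of 7 numbers: the turn, a rotation vector about the tool's x, y, z in rad, then the shift along the tool's x, y, z in m, then the finger opening in m, from 0 to 0.0854. A call has exactly 5 rows; each row is the pose to reach, as a shift and turn from the pose commanded when the call began, along the tool's axes at that moment; what a row does not reach only later rows make up. A row lasts 1/10 s, in which the tool goes at most 50 mm and 8.59 degrees, less where a joint would pass 70% of its speed; a pose out of reach is approached as far as the arm can. A call with a gripper value outside its range is refused whole. The fingers move at their own pace and stop on an object; "force" is the grip in N (left out, the last holds). Time passes only in rows, so rows that repeat a pose let the fingers close, or fill a call up. It gives the time, the measured TCP pose, the force, the opening and the grip force at its end, in the units of the state.
- ctrl.sense(): the state, without advancing time (a new reading comes with each control period).
- optics.capture(name): name is "scene" or "top"; returns the picture (420x560x3 uint8, blue, green, red); there is no depth.
- optics.camera_info(name): a dict with "fx", "fy", "cx", "cy" (pixels), "dist_coeffs" ([k1, k2, p1, p2, k3] as OpenCV has them; the pictures are not rectified), "extrinsics" (4x4, takes a point from world to camera coordinates). Camera axes: x right, y up, looking along -z (the intrinsics and any distortion apply to the point x, -y, -z); pixel columns grow to the right and rows downward; lengths in m; the calibration is good to about 2 mm. A picture is of the moment at which its call begins. camera_info takes no time and is no camera call.
- ctrl.sign_off(): hands the job in; it is judged then, once.
The state is a dict: "t": time; "joints": joint angles; "qd": joint speeds; "joint_torque": joint torques, N m; "tcp_pos": TCP position; "tcp_rot": TCP orientation; "ft_force": force on the tool from outside, world axes, zero at the start; "ft_torque": the same for the moment, N m; "grip_width": finger opening in m; "finger_force": force on a finger pad.
Only numpy, scipy, OpenCV 4.12 (cv2) and the standard library are available. Lean on these libraries where they do the work, as an engineer would, in place of code of your own. Each camera call takes 0.05 s, during which the arm holds its last target. There are 200 camera calls.

## Working session

There is one attempt and no reset: what is moved stays moved. The work goes in short steps, Python scripts to look and compute and a tool call to move; the robot and the scene stay as the last step left them, time stands still between calls to the robot, and variables do not carry over. Pictures are saved under pics/ and viewed, at most 10 in all, crops included, and the job is handed in when it is done.

Besides the shell and the picture viewer there is one more tool, called as name(argument=value, ...), one argument or row to a line, values as JSON. carry_out: Moves the arm, as the interface text tells. Its arguments: {"type":"object","properties":{"targets":{"type":"array"},"force":{"type":"number"}},"required":["targets"]}

```bash
ls && mkdir -p pics
python3 - <<'E'
from plant import ctrl, optics
import cv2,numpy as np
for n in("scene","top"):
    cv2.imwrite(f"pics/{n}0.png",optics.capture(n))
    i=optics.camera_info(n);print(n,{k:np.round(v,4).tolist() for k,v in i.items() if k!="name"})
s=ctrl.sense();print({k:np.round(v,3).tolist() for k,v in s.items()})
E
```

```text
pics
scene {'fx': 502.0668, 'fy': 502.0668, 'cx': 270.8354, 'cy': 212.9888, 'dist_coeffs': [-0.1014, 0.0, 0.0, 0.0, 0.0], 'extrinsics': [[-0.8086, 0.5879, -0.0241, 0.4768], [-0.3555, -0.4556, 0.8161, 0.147], [0.4688, 0.6685, 0.5774, -1.5969], [0.0, 0.0, 0.0, 1.0]]}
top {'fx': 379.7512, 'fy': 379.7512, 'cx': 279.13, 'cy': 204.6113, 'dist_coeffs': [-0.1063, 0.0, 0.0, 0.0, 0.0], 'extrinsics': [[0.0277, -0.9994, -0.0209, -0.0543], [0.9968, 0.026, 0.0753, -0.5322], [-0.0747, -0.0229, 0.9969, -1.228], [0.0, 0.0, 0.0, 1.0]]}
{'t': 0.1, 'joints': [1.136, 0.159, 1.598, 0.0, 1.386, -0.21], 'qd': [-0.0, -0.003, -0.003, -0.001, -0.001, -0.0], 'joint_torque': [-0.0, -39.699, -33.234, -0.0, 0.004, -0.0], 'tcp_pos': [0.128, 0.56, 0.23], 'tcp_rot': [0.112, 0.994, -0.001, -0.0], 'ft_force': [0.114, -0.156, -0.119], 'ft_torque': [-0.001, 0.052, -0.029], 'finger_force': 0.0, 'grip_width': 0.086}
```

View pics/top0.png

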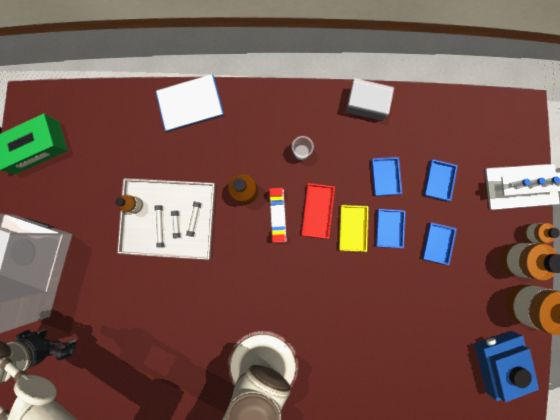

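View pics/scene0.png

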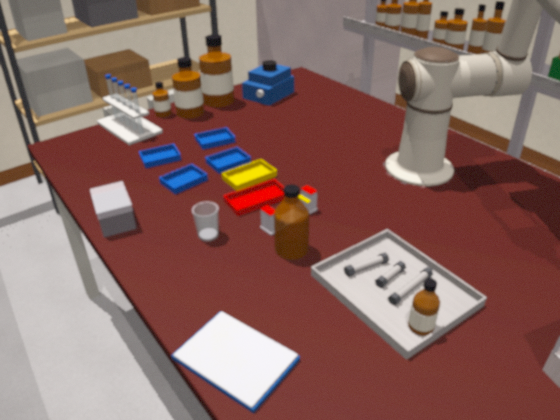

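Top view: columns in the tray at about (159,226), (175,224) and (194,219), gauge at (278,215), red bin (319,211), yellow (353,228) and nearest blue (390,228). The amber bottle is at about (130,205) in the tray, the jug at (242,188) and the beaker at (302,148).

```bash
cat > h.py <<'E'
import cv2,numpy as np
from plant import ctrl,optics
from scipy.spatial.transform import Rotation as R
def cast(n,px,z):
    i=optics.camera_info(n);E=np.array(i["extrinsics"])
    K=np.array([[i["fx"],0,i["cx"]],[0,i["fy"],i["cy"]],[0,0,1]])
    u=cv2.undistortPoints(np.array(px,float).reshape(-1,1,2),K,np.array(i["dist_coeffs"])).reshape(-1,2)
    d=np.c_[u[:,0],-u[:,1],-np.ones(len(u))]@E[:3,:3]
    o=-E[:3,:3].T@E[:3,3]
    return (o+d*((z-o[2])/d[:,2])[:,None])[:,:2]
def rect(n,px,z):
    (c,s,a)=cv2.minAreaRect((cast(n,px,z)*1000).astype(np.float32))
    if s[0]<s[1]: s=s[::-1];a+=90
    return np.round(c,1),np.round(s,1),round((a+90)%180-90,1)
def blobs(m,amin=5):
    k,l,st,c=cv2.connectedComponentsWithStats(m.astype(np.uint8))
    return [(c[j],st[j],np.argwhere(l==j)[:,::-1]) for j in range(1,k) if st[j][4]>=amin]
def go(x,y,z,yaw):
    "yaw = direction (deg) of tool x axis mod 180; prints turn about z and shift in tool axes"
    s=ctrl.sense();r=R.from_quat(s["tcp_rot"]);m=r.as_matrix()
    cur=np.degrees(np.arctan2(m[1,0],m[0,0]));d=(yaw-cur+90)%180-90
    t=R.from_euler('z',d,degrees=True)*r
    print("t",round(s["t"],2),"tcp",np.round(s["tcp_pos"],4),"yaw",round(cur,1),"tilt",round(np.degrees(np.arccos(-m[2,2])),2),
     "shift",np.round(r.inv().apply(np.array([x,y,z])-s["tcp_pos"]),4),"turn z",round(np.radians(-d),4))
E
python3 - <<'E'
from h import *
im=cv2.imread("pics/top0.png");h=cv2.cvtColor(im,cv2.COLOR_BGR2HSV);H,S,V=[h[...,k].astype(int) for k in range(3)]
for nm,m in dict(red=((H<6)|(H>174))&(S>180)&(V>150),yel=(abs(H-29)<6)&(S>150)&(V>120),blue=(abs(H-110)<14)&(S>150)&(V>90)).items():
    for c,st,p in blobs(m,12):
        if 260<c[0]<470 and 130<c[1]<280: print(nm,np.round(c),st[4],"z.022",*rect("top",p,.022),"| z.064",*rect("top",p,.064))
m=(V<95)&(S<90)
for c,st,p in blobs(m,8):
    if 140<c[0]<210 and 185<c[1]<255: print("nut",np.round(c,1),st[4],np.round(cast("top",[c],.018)*1000,1))
t=im[170:270,110:225];cv2.imwrite("pics/tray.png",cv2.resize(t,None,fx=5,fy=5,interpolation=cv2.INTER_CUBIC))
p=[p for c,st,p in blobs((H<22)&(H>6)&(S>120)&(V>60),60) if c[0]<150 or 225<c[0]<262]
for q in p: print("amber",q.mean(0),np.round(cast("top",[q.mean(0)],.06)*1000))
E
```

```text
red [318. 211.] 1472 z.022 [ 517.4 -167.8] [173.5  91.2] -5.4 | z.064 [ 514.7 -164.4] [167.6  88.1] -5.4
red [275. 191.] 93 z.022 [576.1 -25.3] [39.5 23.2] -88.5 | z.064 [571.5 -26.7] [38.2 22.4] -88.5
red [277. 238.] 73 z.022 [424.  -37.8] [35.9 19.5] -88.4 | z.064 [424.6 -38.8] [34.7 18.9] -88.4
yel [276. 198.] 39 z.022 [556.3 -27.5] [36.2  9.9] -88.5 | z.064 [552.4 -28.9] [34.9  9.6] -88.5
yel [354. 228.] 1282 z.022 [ 463.3 -285.1] [148.8  92.3] -1.5 | z.064 [ 462.5 -277.8] [143.7  89.2] -1.5
yel [278. 232.] 36 z.022 [443.5 -37.2] [35.9  6.5] -88.4 | z.064 [443.4 -38.3] [34.7  6.3] -88.4
blue [386. 176.] 970 z.022 [ 636.1 -391.1] [121.   89.5] 5.0 | z.064 [ 629.5 -380.2] [116.9  86.5] 5.0
blue [440. 180.] 950 z.022 [ 629.6 -574.9] [123.9  89.6] -11.6 | z.064 [ 623.2 -557.8] [119.7  86.6] -11.6
blue [276. 202.] 32 z.022 [540.  -31.3] [29.5  9.9] -88.5 | z.064 [536.6 -32.5] [28.5  9.5] -88.5
blue [390. 228.] 989 z.022 [ 465.6 -405.4] [120.3  89.7] -2.1 | z.064 [ 464.8 -394. ] [116.2  86.7] -2.1
blue [439. 243.] 951 z.022 [ 418.6 -569.7] [120.6  89.2] -11.5 | z.064 [ 419.3 -552.8] [116.5  86.2] -11.5
blue [278. 228.] 21 z.022 [456.2 -38.6] [33.2  5.5] -80.3 | z.064 [455.6 -39.6] [32.1  5.3] -80.3
nut [198.7 204.4] 9 [[527.1 227.1]]
nut [160.1 207.4] 11 [[513.9 357.9]]
nut [178.1 234.7] 9 [[424.9 292.1]]
nut [192.1 233.6] 11 [[429.8 245.1]]
nut [161.9 244.3] 9 [[391.1 345.8]]
amber [243.77112676 188.84859155] [[578.  74.]]
amber [127.38947368 203.24736842] [[522. 454.]]
```

View pics/tray.png

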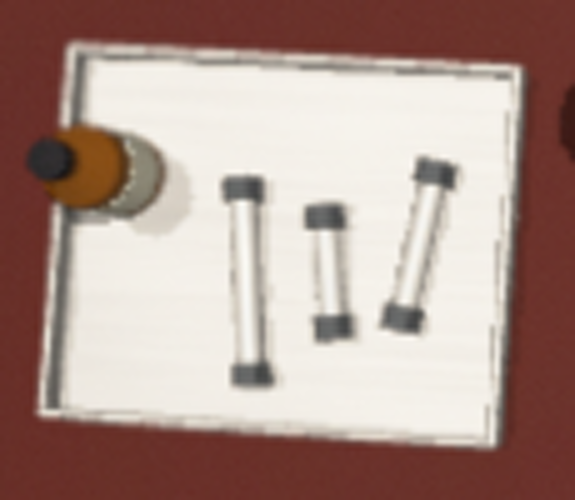

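Tray crop, ×5: the left column's nuts are at (243,188)/(252,374), the middle one's at (325,215)/(333,328) and the right one's at (436,172)/(404,318). I'll check their spacing against the possible lengths.

Run:
```python
from h import *
C=dict(b=[(243,188),(252,374)],c=[(325,215),(333,328)],a=[(436,172),(404,318)])
for k,v in C.items():
    p=cast("top",np.array(v)/5-.4+[110,170],.02);d=p[0]-p[1]
    print(k,np.round(p.mean(0)*1000,1),"L",np.round(np.hypot(*d)*1000+16,1),"yaw",np.round(np.degrees(np.arctan2(d[1],d[0])),1))
p=cast("top",np.array([(135,192)])/5-.4+[110,170],.03);print("bottle~",p)
go(.477,.237,.12,-12)
```

```text
b [452.4 357.7] L 140.1 yaw 5.6
c [460.3 302.3] L 91.2 yaw 6.7
a [479.7 241.7] L 114.7 yaw -10.1
bottle~ [[0.50893231 0.4343697 ]]
t 0.1 tcp [0.1279 0.56   0.2304] yaw 167.1 tilt 0.1 shift [-0.4123 -0.2369  0.1107] turn z -0.0153
```

carry_out(
  targets=[
    [0,0,-0.01,-0.041,-0.023,0,0.036],
    [0,0,-0.02,-0.082,-0.046,0,0.036],
    [0,0,-0.03,-0.123,-0.069,0,0.036],
    [0,0,-0.04,-0.164,-0.092,0,0.036],
    [0,0,-0.049,-0.205,-0.115,0,0.036],
  ],
  force=50,
)

```text
t: 0.6
tcp_pos: [0.3032, 0.4011, 0.2309]
tcp_rot: [0.087, 0.996, -0.0, -0.0]
ft_force: [0.7, -0.1, -0.3]
grip_width: 0.0362
finger_force: 0.0
```

```bash
python3 -c "
from h import *
go(.480,.242,.10,169.9)"
```

```text
t 0.6 tcp [0.3032 0.4011 0.2309] yaw 170.0 tilt 0.03 shift [-0.2019 -0.1258  0.1309] turn z 0.0012
```

carry_out(
  targets=[
    [0,0,0,-0.042,-0.026,0,0.036],
    [0,0,0,-0.084,-0.052,0,0.036],
    [0,0,0,-0.126,-0.078,0.01,0.036],
    [0,0,0,-0.168,-0.104,0.03,0.036],
    [0,0,0,-0.202,-0.126,0.05,0.036],
  ],
)

```text
t: 1.1
tcp_pos: [0.481, 0.2417, 0.1812]
tcp_rot: [0.088, 0.996, 0.0, 0.001]
ft_force: [0.2, 0.6, 0.4]
grip_width: 0.0359
finger_force: 0.0
```

carry_out(
  targets=[
    [0,0,0,0,0,0.03,0.036],
    [0,0,0,0,0,0.06,0.036],
    [0,0,0,0,0,0.08,0.036],
    [0,0,0,0,0,0.08,0.036],
    [0,0,0,0,0,0.08,0.036],
  ],
)

```text
t: 1.6
tcp_pos: [0.4791, 0.2433, 0.1015]
tcp_rot: [0.088, 0.996, -0.0, -0.0]
ft_force: [0.1, 1.2, 0.3]
grip_width: 0.0361
finger_force: 0.0
```

```bash
python3 -c "
from h import *
go(.480,.242,.007,169.9)
im=optics.capture('top');cv2.imwrite('pics/g1.png',cv2.resize(im[150:290,100:340],None,fx=3.3,fy=3.3,interpolation=cv2.INTER_CUBIC))"
```

```text
t 1.6 tcp [0.4791 0.2433 0.1015] yaw 169.9 tilt 0.03 shift [-0.0011 -0.0012  0.0945] turn z 0.0005
```

View pics/g1.png

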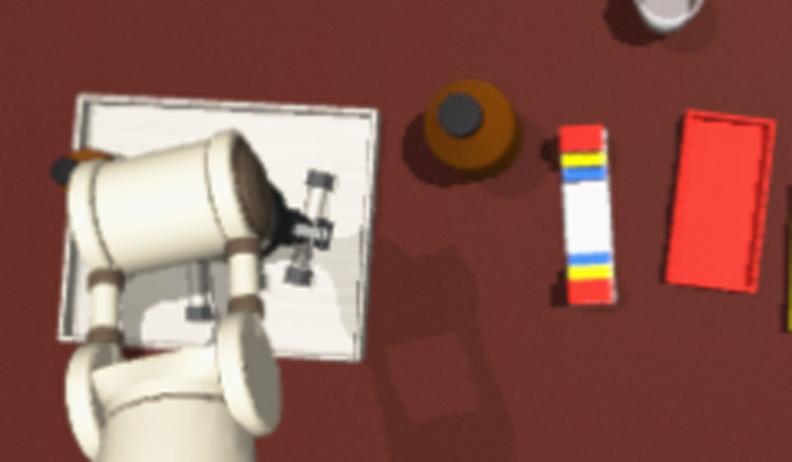

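The picture shows the fingers at crop (310,232), over the middle of the right column, with its nuts at (320,180) and (299,273). I'll descend and grip.

carry_out(
  targets=[
    [0,0,0,-0.001,-0.001,0.03,0.036],
    [0,0,0,-0.001,-0.001,0.06,0.036],
    [0,0,0,-0.001,-0.001,0.08,0.036],
    [0,0,0,-0.001,-0.001,0.09,0.036],
    [0,0,0,-0.001,-0.001,0.094,0.036],
  ],
)

```text
t: 2.15
tcp_pos: [0.4805, 0.2424, 0.0077]
tcp_rot: [0.088, 0.996, 0.0, 0.0]
ft_force: [-0.9, 0.4, 0.0]
grip_width: 0.036
finger_force: 0.0
```

carry_out(
  targets=[
    [0,0,0,0,0,0,0.025],
    [0,0,0,0,0,0,0.015],
    [0,0,0,0,0,0,0.01],
    [0,0,0,0,0,0,0.01],
    [0,0,0,0,0,0,0.01],
  ],
)

```text
t: 2.65
tcp_pos: [0.4813, 0.2426, 0.0089]
tcp_rot: [0.088, 0.996, 0.001, 0.001]
ft_force: [-1.2, 0.6, 6.0]
grip_width: 0.016
finger_force: 49.1
```

carry_out(
  targets=[
    [0,0,0,0,0,-0.01,0.01],
    [0,0,0,0,0,-0.03,0.01],
    [0,0,0,0,0,-0.03,0.01],
    [0,0,0,0,0,-0.03,0.01],
    [0,0,0,0,0,-0.03,0.01],
  ],
  force=60,
)

```text
t: 3.15
tcp_pos: [0.4792, 0.2419, 0.0364]
tcp_rot: [0.088, 0.996, -0.0, -0.001]
ft_force: [-1.1, -0.4, -2.6]
grip_width: 0.0159
finger_force: 58.8
```

```bash
python3 -c "
from h import *
s=ctrl.sense();print(s['ft_force'],s['ft_torque'],s['grip_width'],s['finger_force'],s['tcp_pos'])
im=optics.capture('scene');cv2.imwrite('pics/g2.png',cv2.resize(im[220:360,300:500],None,fx=4,fy=4,interpolation=cv2.INTER_CUBIC))"
```

```text
[-1.1182773  -0.401355   -2.60505119] [-0.00238478 -0.03825217 -0.00855793] 0.015857710286103704 58.79677176475525 [0.47919292 0.24189804 0.0363594 ]
```

View pics/g2.png

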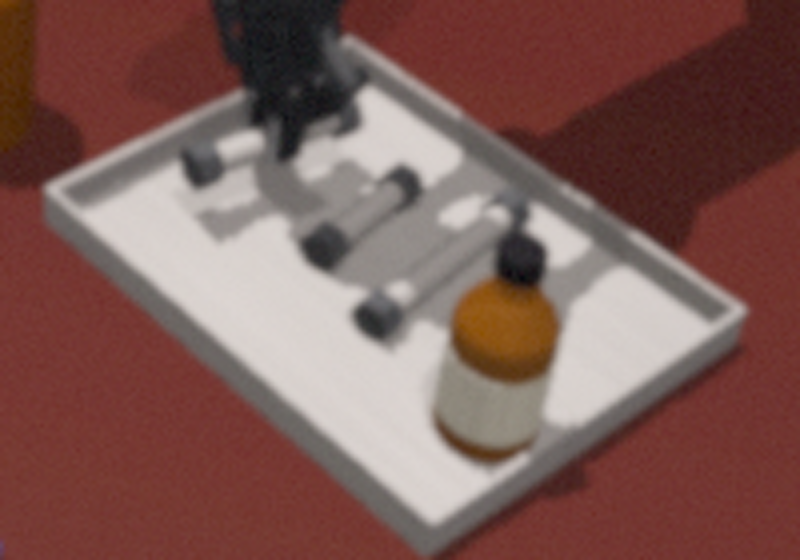

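Column a is held off the tray: its nuts are at crop (203,165) and (340,115), and its shadow is separate from it. The next move is up, over the jug and to the gauge.

carry_out(
  targets=[
    [0,0,0,0,0,-0.04,0.01],
    [0,0,0,0,0,-0.08,0.01],
    [0,0,0,0,0,-0.12,0.01],
    [0,0,0,0,0,-0.16,0.01],
    [0,0,0,0,0,-0.19,0.01],
  ],
)

```text
t: 3.7
tcp_pos: [0.4803, 0.2422, 0.2292]
tcp_rot: [0.088, 0.996, 0.0, 0.001]
ft_force: [1.1, -0.4, -2.9]
grip_width: 0.0156
finger_force: 59.1
```

carry_out(
  targets=[
    [0,0,-0.05,-0.005,-0.042,0,0.01],
    [0,0,-0.1,-0.012,-0.084,0,0.01],
    [0,0,-0.15,-0.018,-0.126,0,0.01],
    [0,0,-0.2,-0.024,-0.168,0,0.01],
    [0,0,-0.26,-0.03,-0.21,0,0.01],
  ],
)

```text
t: 4.2
tcp_pos: [0.472, 0.0287, 0.2263]
tcp_rot: [-0.043, 0.999, 0.0, -0.001]
ft_force: [1.0, -0.6, -3.1]
grip_width: 0.0156
finger_force: 59.4
```

```bash
python3 -c "
from h import *
go(.499,-.033,.10,184.8)"
```

```text
t 4.2 tcp [0.472  0.0287 0.2263] yaw -175.0 tilt 0.08 shift [-0.0217 -0.0639  0.1263] turn z 0.003
```

carry_out(
  targets=[
    [0,0,0,-0.011,-0.032,0,0.01],
    [0,0,0,-0.022,-0.064,0,0.01],
    [0,0,0,-0.022,-0.064,0.04,0.01],
    [0,0,0,-0.022,-0.064,0.08,0.01],
    [0,0,0,-0.022,-0.064,0.126,0.01],
  ],
)

```text
t: 4.7
tcp_pos: [0.5004, -0.0323, 0.1]
tcp_rot: [-0.042, 0.999, -0.0, 0.001]
ft_force: [0.4, -0.6, -3.6]
grip_width: 0.0154
finger_force: 59.6
```

carry_out(
  targets=[
    [0,0,0,0,0,0,0.01],
    [0,0,0,0,0,0,0.01],
    [0,0,0,0,0,0,0.01],
    [0,0,0,0,0,0,0.01],
    [0,0,0,0,0,0,0.01],
  ],
)

```text
t: 5.2
tcp_pos: [0.5016, -0.0321, 0.1033]
tcp_rot: [-0.042, 0.999, -0.001, 0.002]
ft_force: [0.3, -0.0, -2.7]
grip_width: 0.0157
finger_force: 59.3
```

```bash
python3 -c "
from h import *
go(.499,-.033,.0465,184.8)
a=optics.capture('scene')[150:290,210:380];b=optics.capture('top')[150:290,210:340]
f=lambda q:cv2.resize(q,None,fx=2.6,fy=2.6,interpolation=cv2.INTER_CUBIC)
cv2.imwrite('pics/g3.png',np.hstack([f(a),f(b)]))"
```

```text
t 5.2 tcp [ 0.5016 -0.0321  0.1033] yaw -175.2 tilt 0.22 shift [ 0.0029 -0.0006  0.0568] turn z 0.0006
```

View pics/g3.png

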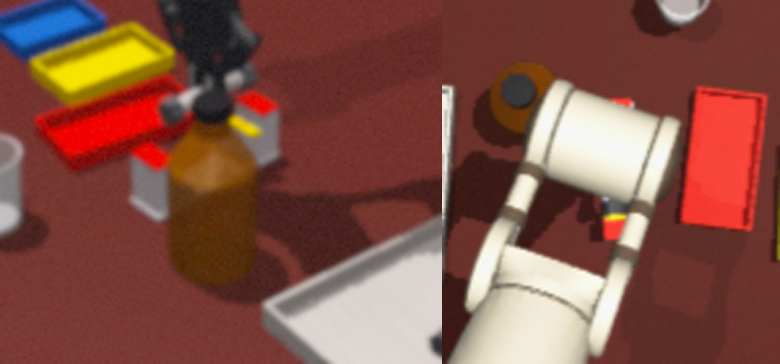

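Scene and top crops: column a hangs level over the gauge. In the top crop its near nut is at about (613,208), just inside the near yellow and red steps. I'll check that nut's end and the scatter in the TCP readings.

Run:
```python
from h import *
for k in range(4):
    im=optics.capture('top');print(np.round(ctrl.sense()['tcp_pos'],4))
for r in range(222,244): print(r,[tuple(int(v) for v in im[r,c]) for c in (274,277,280)])
```

```text
[ 0.5007 -0.0319  0.1021]
[ 0.5005 -0.0318  0.1019]
[ 0.5003 -0.0318  0.1016]
[ 0.5002 -0.0318  0.1015]
222 [(165, 186, 196), (176, 200, 209), (187, 213, 221)]
223 [(153, 174, 182), (164, 187, 195), (176, 200, 210)]
224 [(136, 154, 162), (152, 173, 181), (166, 188, 197)]
225 [(116, 131, 137), (137, 155, 163), (153, 174, 183)]
226 [(115, 122, 126), (118, 134, 140), (137, 156, 164)]
227 [(119, 121, 123), (111, 119, 122), (113, 129, 136)]
228 [(98, 100, 99), (97, 100, 99), (78, 85, 89)]
229 [(90, 90, 90), (93, 93, 93), (63, 65, 67)]
230 [(93, 93, 92), (93, 94, 92), (61, 64, 67)]
231 [(88, 88, 88), (92, 98, 97), (60, 68, 74)]
232 [(73, 105, 108), (80, 149, 152), (61, 110, 123)]
233 [(37, 200, 222), (38, 229, 240), (66, 183, 214)]
234 [(43, 174, 246), (38, 150, 245), (88, 135, 216)]
235 [(51, 96, 248), (44, 74, 245), (109, 129, 212)]
236 [(51, 64, 249), (51, 62, 248), (131, 148, 197)]
237 [(52, 64, 248), (53, 62, 248), (152, 172, 194)]
238 [(54, 65, 249), (52, 64, 248), (168, 190, 208)]
239 [(51, 63, 249), (53, 66, 247), (182, 206, 218)]
240 [(52, 63, 249), (60, 73, 241), (192, 219, 225)]
241 [(50, 61, 244), (78, 89, 219), (202, 225, 232)]
242 [(53, 59, 142), (78, 90, 139), (210, 230, 237)]
243 [(46, 52, 106), (95, 109, 128), (210, 231, 237)]
```

Run:
```python
from h import *
print("nut end",cast("top",[(276,231.8)],.109)*1000,"red in/out",cast("top",[(276,234.3),(276.5,241.7)],.064)*1000)
go(.5,-.033,.045,184.8)
```

```text
nut end [[443.77675894 -34.8640393 ]] red in/out [[436.05159532 -33.77196935]
 [412.84742998 -36.00021265]]
t 5.5 tcp [ 0.5002 -0.0318  0.1015] yaw -175.2 tilt 0.02 shift [ 0.0004 -0.0012  0.0565] turn z 0.0004
```

The column sits about 3.5 mm too far along +x from the gauge centre, so I'll correct that and lower.

carry_out(
  targets=[
    [0,0,0,0.0035,-0.001,0,0.01],
    [0,0,0,0.0035,-0.001,0.012,0.01],
    [0,0,0,0.0035,-0.001,0.024,0.01],
    [0,0,0,0.0035,-0.001,0.036,0.01],
    [0,0,0,0.0035,-0.001,0.044,0.01],
  ],
)

```text
t: 6.0
tcp_pos: [0.4959, -0.0328, 0.0554]
tcp_rot: [-0.042, 0.999, 0.0, -0.001]
ft_force: [-0.7, 0.8, -3.1]
grip_width: 0.0157
finger_force: 59.5
```

carry_out(
  targets=[
    [0,0,0,0,0,0.002,0.01],
    [0,0,0,0,0,0.004,0.01],
    [0,0,0,0,0,0.006,0.01],
    [0,0,0,0,0,0.008,0.01],
    [0,0,0,0,0,0.009,0.01],
  ],
)

```text
t: 6.5
tcp_pos: [0.4969, -0.0331, 0.0484]
tcp_rot: [-0.042, 0.999, -0.0, 0.0]
ft_force: [0.4, 0.2, -1.6]
grip_width: 0.0156
finger_force: 59.6
```

carry_out(
  targets=[
    [0,0,0,0,0,0.001,0.01],
    [0,0,0,0,0,0.002,0.01],
    [0,0,0,0,0,0.003,0.01],
    [0,0,0,0,0,0.003,0.01],
    [0,0,0,0,0,0.003,0.01],
  ],
)

```text
t: 7.0
tcp_pos: [0.4969, -0.0331, 0.0469]
tcp_rot: [-0.042, 0.999, -0.0, -0.0]
ft_force: [-7.3, 1.2, 11.1]
grip_width: 0.0154
finger_force: 61.2
```

Run:
```python
from h import *
im=optics.capture('top');s=ctrl.sense();print(np.round(s['tcp_pos'],4),s['ft_force'])
for r in range(226,244): print(r,[tuple(int(v) for v in im[r,c]) for c in (274,277,280)])
```

```text
[ 0.4969 -0.0331  0.0469] [-5.8716362   1.03886219 11.26715453]
226 [(126, 141, 148), (146, 166, 175), (161, 183, 191)]
227 [(110, 109, 110), (126, 144, 150), (147, 168, 176)]
228 [(117, 98, 94), (104, 115, 121), (126, 143, 151)]
229 [(85, 77, 73), (93, 95, 97), (95, 106, 111)]
230 [(70, 72, 70), (93, 94, 93), (74, 77, 78)]
231 [(67, 72, 72), (96, 96, 95), (70, 71, 72)]
232 [(67, 72, 74), (96, 96, 94), (67, 72, 73)]
233 [(61, 77, 107), (89, 96, 126), (61, 88, 123)]
234 [(44, 111, 226), (56, 101, 237), (47, 74, 226)]
235 [(50, 76, 247), (43, 64, 244), (52, 65, 233)]
236 [(51, 64, 249), (41, 51, 244), (64, 75, 226)]
237 [(53, 64, 249), (44, 53, 244), (76, 89, 226)]
238 [(52, 63, 249), (45, 56, 247), (99, 115, 210)]
239 [(53, 65, 249), (47, 58, 247), (120, 136, 184)]
240 [(49, 63, 249), (51, 62, 246), (141, 160, 183)]
241 [(50, 62, 244), (68, 77, 234), (150, 172, 186)]
242 [(55, 60, 143), (47, 55, 136), (107, 125, 138)]
243 [(44, 50, 105), (40, 50, 83), (76, 91, 108)]
```

It stopped at TCP 0.047 with an 11 N reaction, so the axis is at about 0.054. That is the yellow step, which makes column a 115 mm. It goes to the yellow compartment.

carry_out(
  targets=[
    [0,0,0,0,0,-0.01,0.01],
    [0,0,0,0,0,-0.04,0.01],
    [0,0,0,0,0,-0.075,0.01],
    [0,0,0.03,0.01,-0.04,-0.075,0.01],
    [0,0,0.06,0.02,-0.08,-0.075,0.01],
  ],
)

```text
t: 7.55
tcp_pos: [0.4848, -0.1153, 0.1225]
tcp_rot: [-0.013, 1.0, -0.001, 0.002]
ft_force: [-0.1, 1.0, -4.0]
grip_width: 0.0158
finger_force: 60.2
```

carry_out(
  targets=[
    [0,0,0.02,0.009,-0.045,0,0.01],
    [0,0,0.04,0.018,-0.09,0,0.01],
    [0,0,0.05,0.027,-0.135,0,0.01],
    [0,0,0.05,0.032,-0.168,0,0.01],
    [0,0,0.05,0.032,-0.168,0,0.01],
  ],
)

```text
t: 8.05
tcp_pos: [0.4552, -0.2877, 0.1213]
tcp_rot: [0.015, 1.0, -0.002, 0.001]
ft_force: [-0.8, -0.1, -1.7]
grip_width: 0.0157
finger_force: 60.0
```

```bash
python3 -c "
from h import *
go(.462,-.285,.010,178.5)"
```

```text
t 8.05 tcp [ 0.4552 -0.2877  0.1213] yaw 178.3 tilt 0.2 shift [-0.0065  0.0033  0.1113] turn z -0.0043
```

carry_out(
  targets=[
    [0,0,0,-0.0065,0.003,0.03,0.01],
    [0,0,0,-0.0065,0.003,0.06,0.01],
    [0,0,0,-0.0065,0.003,0.09,0.01],
    [0,0,0,-0.0065,0.003,0.103,0.01],
    [0,0,0,-0.0065,0.003,0.108,0.01],
  ],
)

```text
t: 8.55
tcp_pos: [0.4615, -0.2791, 0.011]
tcp_rot: [0.013, 1.0, 0.001, -0.001]
ft_force: [0.5, -0.2, -2.3]
grip_width: 0.0156
finger_force: 60.1
```

carry_out(
  targets=[
    [0,0,0,0,0,0.001,0.01],
    [0,0,0,0,0,0.002,0.01],
    [0,0,0,0,0,0.003,0.01],
    [0,0,0,0,0,0.004,0.01],
    [0,0,0,0,0,0.004,0.01],
  ],
)

```text
t: 9.05
tcp_pos: [0.4634, -0.2813, 0.0096]
tcp_rot: [0.013, 1.0, -0.001, 0.001]
ft_force: [3.3, -0.2, 2.7]
grip_width: 0.0154
finger_force: 60.4
```

carry_out(
  targets=[
    [0,0,0,0,0,0,0.025],
    [0,0,0,0,0,0,0.036],
    [0,0,0,0,0,0,0.036],
    [0,0,0,0,0,0,0.036],
    [0,0,0,0,0,-0.005,0.036],
  ],
)

```text
t: 9.55
tcp_pos: [0.4616, -0.2798, 0.0127]
tcp_rot: [0.013, 1.0, 0.001, -0.001]
ft_force: [-0.2, 0.7, -0.9]
grip_width: 0.0358
finger_force: 0.0
```

carry_out(
  targets=[
    [0,0,0,0,0,-0.03,0.036],
    [0,0,0,0,0,-0.06,0.036],
    [0,0,0,0,0,-0.1,0.036],
    [0,0,0,0,0,-0.14,0.036],
    [0,0,-0.02,0.001,0.04,-0.14,0.036],
  ],
)

```text
t: 10.05
tcp_pos: [0.4659, -0.2461, 0.161]
tcp_rot: [0.005, 1.0, -0.005, 0.005]
ft_force: [1.1, 1.0, -0.2]
grip_width: 0.0357
finger_force: 0.0
```

carry_out(
  targets=[
    [0,0,-0.02,0.001,0.045,0,0.036],
    [0,0,-0.04,0.002,0.09,0,0.036],
    [0,0,-0.06,0.003,0.135,0,0.036],
    [0,0,-0.08,0.004,0.18,0,0.036],
    [0,0,-0.1,0.005,0.225,0,0.036],
  ],
)

```text
t: 10.55
tcp_pos: [0.4583, -0.0136, 0.1538]
tcp_rot: [-0.047, 0.999, -0.0, 0.0]
ft_force: [0.9, 1.7, -0.4]
grip_width: 0.0359
finger_force: 0.0
```

carry_out(
  targets=[
    [0,0,-0.01,0.005,0.045,0,0.036],
    [0,0,-0.02,0.01,0.09,0,0.036],
    [0,0,-0.025,0.015,0.135,0,0.036],
    [0,0,-0.025,0.02,0.18,0,0.036],
    [0,0,-0.025,0.025,0.225,0,0.036],
  ],
)

```text
t: 11.05
tcp_pos: [0.4119, 0.2081, 0.1539]
tcp_rot: [-0.06, 0.998, 0.0, 0.001]
ft_force: [0.9, -1.1, 0.8]
grip_width: 0.0363
finger_force: 0.0
```

Run:
```python
from h import *
go(.460,.302,.10,186.7)
im=optics.capture('top');g=cv2.cvtColor(im,cv2.COLOR_BGR2HSV).astype(int)
m=(g[...,1]<90)
for c,st,p in blobs(m,40):
    if 335<c[0]<370 and 205<c[1]<255: print("col in yellow",c,st[4],*rect("top",p,.016))
```

```text
t 11.05 tcp [0.4119 0.2081 0.1539] yaw -173.2 tilt 0.06 shift [-0.0588  0.0875  0.0539] turn z 0.0022
col in yellow [351.82320442 228.10497238] 181 [ 463.2 -279.5] [111.9  20. ] -1.0
```

Column a lies centred in the yellow compartment. Next is column c.

carry_out(
  targets=[
    [0,0,0,-0.025,0.038,0,0.036],
    [0,0,0,-0.05,0.075,0,0.036],
    [0,0,0,-0.059,0.0875,0,0.036],
    [0,0,0,-0.059,0.0875,0.03,0.036],
    [0,0,0,-0.059,0.0875,0.07,0.036],
  ],
)

```text
t: 11.6
tcp_pos: [0.4631, 0.3017, 0.0851]
tcp_rot: [-0.06, 0.998, 0.001, 0.003]
ft_force: [-0.0, 1.3, -1.0]
grip_width: 0.0361
finger_force: 0.0
```

Run:
```python
from h import *
optics.capture('top');optics.capture('top');go(.460,.302,.008,186.7)
```

```text
t 11.7 tcp [0.4562 0.2986 0.0781] yaw -173.2 tilt 0.66 shift [-0.005   0.0031  0.07  ] turn z 0.0025
```

carry_out(
  targets=[
    [0,0,0,0,0,0.01,0.036],
    [0,0,0,0,0,0.02,0.036],
    [0,0,0,0,0,0.03,0.036],
    [0,0,0,0,0,0.035,0.036],
    [0,0,0,0,0,0.035,0.036],
  ],
)

```text
t: 12.2
tcp_pos: [0.4603, 0.3, 0.0478]
tcp_rot: [-0.06, 0.998, -0.0, -0.001]
ft_force: [0.3, 0.4, 0.4]
grip_width: 0.0354
finger_force: 0.0
```

Run:
```python
from h import *
for k in range(3): optics.capture('top');go(.460,.302,.008,186.7)
```

```text
t 12.25 tcp [0.4607 0.3002 0.0483] yaw -173.2 tilt 0.01 shift [0.0004 0.0019 0.0403] turn z 0.0022
t 12.3 tcp [0.4609 0.3003 0.0486] yaw -173.2 tilt 0.03 shift [0.0007 0.0018 0.0406] turn z 0.0022
t 12.35 tcp [0.4611 0.3004 0.0488] yaw -173.2 tilt 0.05 shift [0.0009 0.0017 0.0408] turn z 0.0023
```

carry_out(
  targets=[
    [0,0,0,0.001,0.002,0.012,0.036],
    [0,0,0,0.001,0.002,0.024,0.036],
    [0,0,0,0.001,0.002,0.034,0.036],
    [0,0,0,0.001,0.002,0.039,0.036],
    [0,0,0,0.001,0.002,0.04,0.036],
  ],
)

```text
t: 12.85
tcp_pos: [0.4586, 0.3017, 0.007]
tcp_rot: [-0.06, 0.998, -0.0, -0.001]
ft_force: [0.8, -0.0, -0.0]
grip_width: 0.036
finger_force: 0.0
```

carry_out(
  targets=[
    [0,0,0,0,0,0,0.025],
    [0,0,0,0,0,0,0.015],
    [0,0,0,0,0,0,0.01],
    [0,0,0,0,0,0,0.01],
    [0,0,0,0,0,0,0.01],
  ],
)

```text
t: 13.35
tcp_pos: [0.4599, 0.3022, 0.0088]
tcp_rot: [-0.06, 0.998, 0.0, 0.0]
ft_force: [-0.6, -0.4, 2.5]
grip_width: 0.0156
finger_force: 58.7
```

carry_out(
  targets=[
    [0,0,0,0,0,-0.01,0.01],
    [0,0,0,0,0,-0.03,0.01],
    [0,0,0,0,0,-0.05,0.01],
    [0,0,0,0,0,-0.08,0.01],
    [0,0,0,0,0,-0.1,0.01],
  ],
)

```text
t: 13.85
tcp_pos: [0.4599, 0.3023, 0.1105]
tcp_rot: [-0.06, 0.998, 0.0, 0.001]
ft_force: [0.5, 0.4, -1.7]
grip_width: 0.0155
finger_force: 58.7
```

Run:
```python
from h import *
go(.460,-.033,.2,184.8)
```

```text
t 13.85 tcp [0.4599 0.3023 0.1105] yaw -173.2 tilt 0.1 shift [ 0.0396 -0.3329 -0.0897] turn z 0.0354
```

carry_out(
  targets=[
    [0,0,0,0.005,-0.04,-0.02,0.01],
    [0,0,0,0.01,-0.083,-0.03,0.01],
    [0,0,0,0.015,-0.125,-0.03,0.01],
    [0,0,0,0.02,-0.167,-0.03,0.01],
    [0,0,0,0.025,-0.21,-0.03,0.01],
  ],
)

```text
t: 14.35
tcp_pos: [0.4591, 0.0892, 0.1388]
tcp_rot: [-0.06, 0.998, -0.0, 0.0]
ft_force: [-0.0, 0.3, -1.8]
grip_width: 0.0157
finger_force: 58.9
```

carry_out(
  targets=[
    [0,0,0.01,0.005,-0.04,0,0.01],
    [0,0,0.02,0.01,-0.08,0,0.01],
    [0,0,0.035,0.0,-0.115,0,0.01],
    [0,0,0.035,-0.015,-0.123,0.02,0.01],
    [0,0,0.035,-0.022,-0.123,0.04,0.01],
  ],
)

```text
t: 14.85
tcp_pos: [0.4978, -0.031, 0.0992]
tcp_rot: [-0.041, 0.999, -0.001, 0.002]
ft_force: [-0.4, 0.5, -1.9]
grip_width: 0.0159
finger_force: 59.1
```

carry_out(
  targets=[
    [0,0,0,0,0,0,0.01],
    [0,0,0,0,0,0,0.01],
    [0,0,0,0,0,0,0.01],
    [0,0,0,0,0,0,0.01],
    [0,0,0,0,0,0,0.01],
  ],
)

```text
t: 15.35
tcp_pos: [0.4964, -0.0288, 0.0992]
tcp_rot: [-0.042, 0.999, -0.0, 0.001]
ft_force: [-0.3, 0.3, -1.3]
grip_width: 0.0156
finger_force: 59.0
```

Run:
```python
from h import *
im=optics.capture('top');go(.4975,-.033,.09,184.8)
for r in range(216,244): print(r,[tuple(int(v) for v in im[r,c]) for c in (274,277,280)])
```

```text
t 15.4 tcp [ 0.4963 -0.0288  0.099 ] yaw -175.2 tilt 0.07 shift [-0.0008 -0.0043  0.009 ] turn z 0.0008
216 [(226, 243, 247), (230, 245, 247), (233, 247, 247)]
217 [(222, 240, 245), (227, 243, 247), (230, 245, 247)]
218 [(219, 237, 242), (223, 240, 245), (227, 243, 247)]
219 [(214, 233, 239), (219, 237, 243), (223, 240, 245)]
220 [(208, 229, 236), (214, 233, 240), (220, 237, 243)]
221 [(199, 222, 230), (208, 229, 235), (214, 234, 240)]
222 [(190, 216, 223), (199, 223, 230), (208, 230, 236)]
223 [(180, 204, 215), (191, 217, 224), (200, 224, 231)]
224 [(168, 191, 201), (180, 205, 215), (191, 217, 224)]
225 [(157, 179, 187), (169, 192, 201), (181, 203, 214)]
226 [(142, 161, 169), (158, 179, 188), (168, 190, 199)]
227 [(123, 140, 147), (143, 162, 169), (154, 174, 183)]
228 [(109, 110, 111), (127, 141, 147), (138, 157, 165)]
229 [(167, 126, 96), (129, 129, 122), (93, 109, 118)]
230 [(157, 204, 176), (143, 189, 183), (58, 85, 98)]
231 [(75, 244, 242), (68, 229, 243), (50, 88, 105)]
232 [(25, 248, 247), (9, 234, 247), (58, 88, 104)]
233 [(18, 245, 247), (23, 241, 247), (80, 98, 110)]
234 [(44, 192, 248), (47, 160, 247), (124, 141, 152)]
235 [(53, 100, 249), (52, 81, 248), (150, 172, 184)]
236 [(53, 66, 249), (54, 64, 248), (169, 191, 207)]
237 [(51, 63, 249), (54, 66, 247), (181, 206, 218)]
238 [(51, 63, 249), (59, 71, 243), (191, 218, 224)]
239 [(50, 60, 248), (67, 79, 238), (202, 225, 232)]
240 [(49, 62, 248), (82, 95, 233), (209, 230, 236)]
241 [(50, 62, 244), (108, 122, 202), (216, 235, 240)]
242 [(53, 58, 142), (119, 136, 159), (220, 238, 243)]
243 [(47, 53, 107), (135, 155, 167), (223, 240, 245)]
```

carry_out(
  targets=[
    [0,0,0,-0.0005,-0.004,0,0.01],
    [0,0,0,-0.0005,-0.004,0.02,0.01],
    [0,0,0,-0.0005,-0.004,0.035,0.01],
    [0,0,0,-0.0005,-0.004,0.045,0.01],
    [0,0,0,-0.0005,-0.004,0.048,0.01],
  ],
)

```text
t: 15.9
tcp_pos: [0.4961, -0.0327, 0.0492]
tcp_rot: [-0.042, 0.999, 0.0, -0.001]
ft_force: [0.3, 0.9, -1.2]
grip_width: 0.0159
finger_force: 59.0
```

carry_out(
  targets=[
    [0,0,0,0,0,0.005,0.01],
    [0,0,0,0,0,0.01,0.01],
    [0,0,0,0,0,0.015,0.01],
    [0,0,0,0,0,0.019,0.01],
    [0,0,0,0,0,0.021,0.01],
  ],
)

```text
t: 16.4
tcp_pos: [0.4967, -0.0328, 0.0289]
tcp_rot: [-0.042, 0.999, 0.0, -0.0]
ft_force: [-0.5, 0.1, -2.3]
grip_width: 0.0158
finger_force: 59.0
```

Already below the yellow step with no contact. I'll go down to the blue one.

carry_out(
  targets=[
    [0,0,0,0,0,0.001,0.01],
    [0,0,0,0,0,0.002,0.01],
    [0,0,0,0,0,0.003,0.01],
    [0,0,0,0,0,0.004,0.01],
    [0,0,0,0,0,0.0045,0.01],
  ],
)

```text
t: 16.9
tcp_pos: [0.4969, -0.0329, 0.0248]
tcp_rot: [-0.042, 0.999, -0.0, 0.0]
ft_force: [-0.5, 0.1, 1.8]
grip_width: 0.0158
finger_force: 59.2
```

carry_out(
  targets=[
    [0,0,0,0,0,0.001,0.01],
    [0,0,0,0,0,0.001,0.01],
    [0,0,0,0,0,0.001,0.01],
    [0,0,0,0,0,0.001,0.01],
    [0,0,0,0,0,0.001,0.01],
  ],
)

```text
t: 17.4
tcp_pos: [0.4969, -0.0329, 0.0247]
tcp_rot: [-0.042, 0.999, -0.0, -0.0]
ft_force: [-4.2, -0.3, 7.6]
grip_width: 0.0157
finger_force: 60.2
```

Stopped at TCP 0.0247, so the axis is at about 0.032. That is the blue step, so column c is 90 mm and goes to the nearest blue compartment.

carry_out(
  targets=[
    [0,0,0,0,0,-0.01,0.01],
    [0,0,0,0,0,-0.04,0.01],
    [0,0,0,0,0,-0.075,0.01],
    [0,0,0,0,0,-0.095,0.01],
    [0,0,0.02,0.006,-0.038,-0.095,0.01],
  ],
)

```text
t: 17.9
tcp_pos: [0.4969, -0.0697, 0.1231]
tcp_rot: [-0.034, 0.999, -0.001, 0.004]
ft_force: [0.9, -1.1, -2.5]
grip_width: 0.0156
finger_force: 59.2
```

carry_out(
  targets=[
    [0,0,0.02,0.008,-0.043,0,0.01],
    [0,0,0.04,0.016,-0.086,0,0.01],
    [0,0,0.06,0.024,-0.129,0,0.01],
    [0,0,0.08,0.032,-0.172,0,0.01],
    [0,0,0.1,0.04,-0.215,0,0.01],
  ],
)

```text
t: 18.4
tcp_pos: [0.4676, -0.2902, 0.1194]
tcp_rot: [0.018, 1.0, -0.0, 0.0]
ft_force: [0.8, -0.1, -2.1]
grip_width: 0.0156
finger_force: 59.2
```

Run:
```python
from h import *
go(.4655,-.405,.011,177.9)
```

```text
t 18.4 tcp [ 0.4676 -0.2902  0.1194] yaw 177.9 tilt 0.05 shift [-0.002  -0.1148  0.1084] turn z -0.0001
```

carry_out(
  targets=[
    [0,0,0,-0.001,-0.038,0,0.01],
    [0,0,0,-0.002,-0.076,0,0.01],
    [0,0,0,-0.002,-0.105,0,0.01],
    [0,0,0,-0.002,-0.115,0,0.01],
    [0,0,0,-0.002,-0.115,0.02,0.01],
  ],
)

```text
t: 18.9
tcp_pos: [0.4673, -0.4069, 0.1022]
tcp_rot: [0.019, 1.0, -0.003, 0.002]
ft_force: [0.3, 0.4, -1.7]
grip_width: 0.0154
finger_force: 59.2
```

carry_out(
  targets=[
    [0,0,0,0,0,0.02,0.01],
    [0,0,0,0,0,0.04,0.01],
    [0,0,0,0,0,0.06,0.01],
    [0,0,0,0,0,0.078,0.01],
    [0,0,0,0,0,0.085,0.01],
  ],
)

```text
t: 19.4
tcp_pos: [0.465, -0.4013, 0.0118]
tcp_rot: [0.018, 1.0, 0.002, -0.001]
ft_force: [0.6, 0.8, -2.9]
grip_width: 0.0158
finger_force: 59.2
```

carry_out(
  targets=[
    [0,0,0,0,0,0.001,0.01],
    [0,0,0,0,0,0.002,0.01],
    [0,0,0,0,0,0.003,0.01],
    [0,0,0,0,0,0.004,0.01],
    [0,0,0,0,0,0.004,0.01],
  ],
)

```text
t: 19.9
tcp_pos: [0.466, -0.4036, 0.0103]
tcp_rot: [0.018, 1.0, -0.0, 0.0]
ft_force: [-0.9, 0.3, -2.6]
grip_width: 0.0155
finger_force: 59.2
```

Not in contact yet, so I'll lower a little more and then release.

carry_out(
  targets=[
    [0,0,0,0,0,0.001,0.01],
    [0,0,0,0,0,0.002,0.01],
    [0,0,0,0,0,0.002,0.01],
    [0,0,0,0,0,0.002,0.01],
    [0,0,0,0,0,0.002,0.01],
  ],
)

```text
t: 20.4
tcp_pos: [0.466, -0.4036, 0.0088]
tcp_rot: [0.018, 1.0, -0.0, 0.0]
ft_force: [-3.0, 3.4, 5.0]
grip_width: 0.0158
finger_force: 60.0
```

carry_out(
  targets=[
    [0,0,0,0,0,0,0.025],
    [0,0,0,0,0,0,0.036],
    [0,0,0,0,0,0,0.036],
    [0,0,0,0,0,0,0.036],
    [0,0,0,0,0,-0.005,0.036],
  ],
)

```text
t: 20.9
tcp_pos: [0.4654, -0.4028, 0.0121]
tcp_rot: [0.018, 1.0, 0.001, -0.001]
ft_force: [0.8, 0.3, -0.6]
grip_width: 0.0359
finger_force: 0.0
```

carry_out(
  targets=[
    [0,0,0,0,0,-0.03,0.036],
    [0,0,0,0,0,-0.06,0.036],
    [0,0,0,0,0,-0.1,0.036],
    [0,0,0,0,0,-0.14,0.036],
    [0,0,-0.02,0.001,0.04,-0.14,0.036],
  ],
)

```text
t: 21.4
tcp_pos: [0.4691, -0.37, 0.1612]
tcp_rot: [0.01, 1.0, -0.007, 0.005]
ft_force: [0.6, 0.3, 0.3]
grip_width: 0.036
finger_force: 0.0
```

carry_out(
  targets=[
    [0,0,-0.02,0.003,0.045,0,0.036],
    [0,0,-0.04,0.006,0.09,0,0.036],
    [0,0,-0.06,0.009,0.135,0,0.036],
    [0,0,-0.08,0.012,0.18,0,0.036],
    [0,0,-0.1,0.015,0.225,0,0.036],
  ],
)

```text
t: 21.9
tcp_pos: [0.4546, -0.1365, 0.1533]
tcp_rot: [-0.042, 0.999, -0.0, 0.0]
ft_force: [0.0, 0.5, -0.1]
grip_width: 0.0362
finger_force: 0.0
```

Run:
```python
from h import *
go(.452,.357,.15,185.6)
im=optics.capture('top');g=cv2.cvtColor(im,cv2.COLOR_BGR2HSV).astype(int)
m=(g[...,1]<90)
for c,st,p in blobs(m,40):
    if 335<c[0]<410 and 205<c[1]<255: print("col in bin",c,st[4],*rect("top",p,.016))
```

```text
t 21.9 tcp [ 0.4546 -0.1365  0.1533] yaw -175.2 tilt 0.05 shift [-0.0391  0.4919  0.0031] turn z -0.0132
col in bin [388.60736196 227.83435583] 163 [ 467.6 -402. ] [89.1 20.6] -2.1
```

carry_out(
  targets=[
    [0,0,0,-0.003,0.044,0,0.036],
    [0,0,0,-0.007,0.088,0,0.036],
    [0,0,0,-0.01,0.132,0,0.036],
    [0,0,-0.006,-0.014,0.176,0,0.036],
    [0,0,-0.013,-0.018,0.22,0,0.036],
  ],
)

```text
t: 22.45
tcp_pos: [0.4543, 0.0842, 0.1534]
tcp_rot: [-0.049, 0.999, -0.0, 0.001]
ft_force: [1.0, 0.1, -0.1]
grip_width: 0.0361
finger_force: 0.0
```

carry_out(
  targets=[
    [0,0,0,-0.003,0.044,0,0.036],
    [0,0,0,-0.007,0.088,0,0.036],
    [0,0,0,-0.011,0.132,0,0.036],
    [0,0,0,-0.015,0.176,0,0.036],
    [0,0,0,-0.019,0.22,0,0.036],
  ],
)

```text
t: 22.95
tcp_pos: [0.4519, 0.3053, 0.1533]
tcp_rot: [-0.049, 0.999, 0.0, 0.0]
ft_force: [1.3, -0.6, 0.4]
grip_width: 0.0364
finger_force: 0.0
```

carry_out(
  targets=[
    [0,0,0,-0.001,0.02,0,0.036],
    [0,0,0,-0.002,0.04,0,0.036],
    [0,0,0,-0.002,0.052,0,0.036],
    [0,0,0,-0.002,0.052,0,0.036],
    [0,0,0,-0.002,0.052,0,0.036],
  ],
)

```text
t: 23.45
tcp_pos: [0.4489, 0.3548, 0.1528]
tcp_rot: [-0.049, 0.999, -0.0, -0.0]
ft_force: [0.2, -0.3, 0.9]
grip_width: 0.0357
finger_force: 0.0
```

Run:
```python
from h import *
for k in range(4):im=optics.capture('top');go(.452,.357,.05,185.6)
```

```text
t 23.5 tcp [0.449  0.3545 0.1528] yaw -174.5 tilt 0.03 shift [-0.0032  0.0023  0.1028] turn z -0.0013
t 23.55 tcp [0.449  0.3544 0.1528] yaw -174.5 tilt 0.02 shift [-0.0032  0.0023  0.1028] turn z -0.0015
t 23.6 tcp [0.449  0.3544 0.1528] yaw -174.5 tilt 0.02 shift [-0.0032  0.0023  0.1028] turn z -0.0017
t 23.65 tcp [0.4491 0.3545 0.1529] yaw -174.5 tilt 0.01 shift [-0.0032  0.0022  0.1029] turn z -0.0017
```

I'll grip b 15 mm off its centre, away from the bottle, to give the gripper body more clearance.

carry_out(
  targets=[
    [0,0,0,0.012,0.002,0.02,0.036],
    [0,0,0,0.012,0.002,0.045,0.036],
    [0,0,0,0.012,0.002,0.07,0.036],
    [0,0,0,0.012,0.002,0.09,0.036],
    [0,0,0,0.012,0.002,0.105,0.036],
  ],
)

```text
t: 24.15
tcp_pos: [0.4362, 0.3554, 0.0464]
tcp_rot: [-0.048, 0.999, -0.0, -0.001]
ft_force: [-0.9, 0.6, -0.4]
grip_width: 0.0362
finger_force: 0.0
```

carry_out(
  targets=[
    [0,0,0,0,0,0.012,0.036],
    [0,0,0,0,0,0.024,0.036],
    [0,0,0,0,0,0.034,0.036],
    [0,0,0,0,0,0.039,0.036],
    [0,0,0,0,0,0.04,0.036],
  ],
)

```text
t: 24.65
tcp_pos: [0.4365, 0.3561, 0.0073]
tcp_rot: [-0.049, 0.999, -0.0, -0.0]
ft_force: [0.4, 0.2, 0.1]
grip_width: 0.0361
finger_force: 0.0
```

carry_out(
  targets=[
    [0,0,0,0,0,0,0.025],
    [0,0,0,0,0,0,0.015],
    [0,0,0,0,0,0,0.01],
    [0,0,0,0,0,0,0.01],
    [0,0,0,0,0,0,0.01],
  ],
  force=80,
)

```text
t: 25.15
tcp_pos: [0.4373, 0.3565, 0.0087]
tcp_rot: [-0.049, 0.999, 0.0, 0.001]
ft_force: [-1.3, -1.3, 5.3]
grip_width: 0.0147
finger_force: 78.4
```

carry_out(
  targets=[
    [0,0,0,0,0,-0.01,0.01],
    [0,0,0,0,0,-0.03,0.01],
    [0,0,0,0,0,-0.06,0.01],
    [0,0,0,0,0,-0.1,0.01],
    [0,0,0,0,0,-0.14,0.01],
  ],
)

```text
t: 25.65
tcp_pos: [0.4356, 0.3557, 0.1485]
tcp_rot: [-0.049, 0.999, -0.0, -0.001]
ft_force: [0.8, 1.5, -2.7]
grip_width: 0.0151
finger_force: 78.3
```

carry_out(
  targets=[
    [0,0,0,0.012,-0.035,0,0.01],
    [0,0,0,0.025,-0.07,0,0.01],
    [0,0,0,0.04,-0.11,0,0.01],
    [0,0,0,0.05,-0.15,0,0.01],
    [0,0,0,0.055,-0.19,0,0.01],
  ],
)

```text
t: 26.15
tcp_pos: [0.3988, 0.1604, 0.1474]
tcp_rot: [-0.049, 0.999, -0.0, -0.001]
ft_force: [0.9, -0.7, -2.3]
grip_width: 0.015
finger_force: 78.4
```

carry_out(
  targets=[
    [0,0,0,0.004,-0.04,0,0.01],
    [0,0,0,0.008,-0.08,0,0.01],
    [0,0,0.006,0.012,-0.12,0,0.01],
    [0,0,0.013,0.016,-0.16,0,0.01],
    [0,0,0.013,0.02,-0.2,0,0.01],
  ],
)

```text
t: 26.65
tcp_pos: [0.3991, -0.0406, 0.1478]
tcp_rot: [-0.042, 0.999, 0.0, -0.0]
ft_force: [-0.1, 0.6, -2.7]
grip_width: 0.0148
finger_force: 78.4
```

Run:
```python
from h import *
s=ctrl.sense();print(s['ft_force'],s['ft_torque'],s['grip_width'])
go(.4825,-.034,.12,184.8)
```

```text
[-0.08846575  0.57741603 -2.74994253] [-0.06655678 -0.01699304 -0.01051961] 0.014811594991238646
t 26.65 tcp [ 0.3991 -0.0406  0.1478] yaw -175.2 tilt 0.0 shift [-0.0836 -0.0004  0.0278] turn z 0.0003
```

carry_out(
  targets=[
    [0,0,0,-0.03,0,0,0.01],
    [0,0,0,-0.06,0,0.01,0.01],
    [0,0,0,-0.083,0,0.028,0.01],
    [0,0,0,-0.083,0,0.028,0.01],
    [0,0,0,-0.083,0,0.028,0.01],
  ],
)

```text
t: 27.15
tcp_pos: [0.4816, -0.0319, 0.119]
tcp_rot: [-0.042, 0.999, 0.0, -0.001]
ft_force: [0.1, -0.2, -2.6]
grip_width: 0.0148
finger_force: 78.6
```

Run:
```python
from h import *
for k in range(4):im=optics.capture('top')
go(.4825,-.034,.0685,184.8)
for r in range(226,252): print(r,[tuple(int(v) for v in im[r,c]) for c in (274,277,280)])
print(cast("top",[(276,238),(276,242)],.128)*1000)
a=optics.capture('scene')[150:290,210:380]
f=lambda q:cv2.resize(q,None,fx=2.6,fy=2.6,interpolation=cv2.INTER_CUBIC)
cv2.imwrite('pics/g5.png',np.hstack([f(a),f(im[150:290,210:340])]))
```

```text
t 27.35 tcp [ 0.4824 -0.0323  0.1206] yaw -175.2 tilt 0.07 shift [ 0.0001 -0.0017  0.0521] turn z 0.0005
226 [(206, 228, 234), (213, 233, 239), (219, 237, 242)]
227 [(198, 223, 230), (206, 228, 235), (214, 233, 239)]
228 [(190, 215, 223), (199, 223, 230), (207, 229, 236)]
229 [(180, 205, 215), (191, 217, 224), (200, 223, 231)]
230 [(170, 192, 201), (179, 204, 214), (191, 217, 224)]
231 [(158, 178, 187), (170, 193, 202), (180, 205, 214)]
232 [(143, 163, 170), (158, 181, 189), (170, 193, 203)]
233 [(124, 141, 148), (145, 165, 173), (159, 181, 189)]
234 [(99, 110, 115), (126, 143, 150), (147, 166, 175)]
235 [(89, 92, 91), (101, 113, 118), (127, 145, 151)]
236 [(83, 83, 93), (90, 93, 111), (91, 104, 122)]
237 [(66, 69, 156), (71, 76, 196), (57, 67, 166)]
238 [(48, 56, 222), (52, 61, 242), (45, 53, 171)]
239 [(50, 61, 246), (47, 59, 246), (44, 52, 127)]
240 [(49, 61, 248), (50, 62, 246), (50, 61, 105)]
241 [(51, 62, 244), (67, 75, 234), (73, 85, 114)]
242 [(54, 59, 142), (45, 53, 136), (104, 120, 135)]
243 [(48, 53, 107), (41, 48, 98), (126, 144, 155)]
244 [(44, 50, 106), (42, 49, 101), (148, 169, 179)]
245 [(44, 51, 107), (45, 52, 106), (166, 188, 198)]
246 [(44, 51, 107), (49, 56, 109), (180, 205, 215)]
247 [(44, 52, 107), (55, 63, 108), (192, 217, 225)]
248 [(45, 51, 107), (66, 75, 112), (201, 224, 231)]
249 [(45, 52, 107), (77, 89, 121), (210, 231, 237)]
250 [(43, 50, 107), (102, 116, 136), (218, 235, 241)]
251 [(44, 50, 106), (124, 140, 153), (221, 238, 243)]
[[425.26447187 -35.93829438]
 [413.37419042 -36.27282725]]
```

View pics/g5.png

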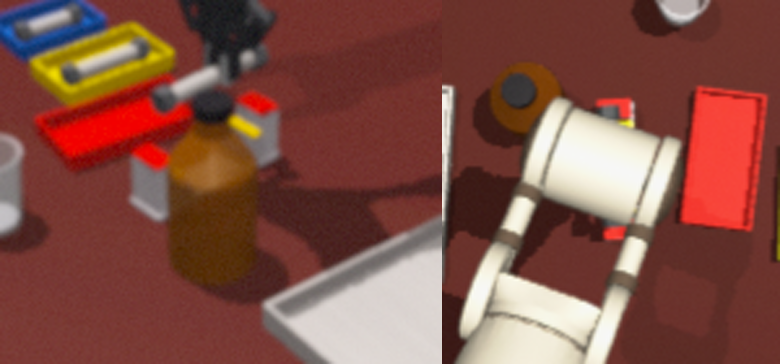

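Columns a and c lie flat in the yellow and blue compartments. Column b hangs level over the gauge, with its near nut end at row 237 (centre x about 0.498). I'll lower it.

carry_out(
  targets=[
    [0,0,0,0.001,-0.0015,0.015,0.01],
    [0,0,0,0.001,-0.0015,0.03,0.01],
    [0,0,0,0.001,-0.0015,0.04,0.01],
    [0,0,0,0.001,-0.0015,0.046,0.01],
    [0,0,0,0.001,-0.0015,0.048,0.01],
  ],
)

```text
t: 27.9
tcp_pos: [0.4814, -0.0338, 0.0715]
tcp_rot: [-0.042, 0.999, 0.0, -0.0]
ft_force: [-0.5, -1.5, -2.2]
grip_width: 0.0152
finger_force: 78.6
```

carry_out(
  targets=[
    [0,0,0,0,0,0.001,0.01],
    [0,0,0,0,0,0.002,0.01],
    [0,0,0,0,0,0.003,0.01],
    [0,0,0,0,0,0.004,0.01],
    [0,0,0,0,0,0.0045,0.01],
  ],
)

```text
t: 28.4
tcp_pos: [0.4821, -0.034, 0.0686]
tcp_rot: [-0.042, 0.999, -0.0, 0.0]
ft_force: [-5.8, 1.1, 10.1]
grip_width: 0.0151
finger_force: 79.7
```

Contact at TCP 0.0686 puts the axis at about 0.076, the red step, so column b is 140 mm. After a short hold it goes to the red compartment.

carry_out(
  targets=[
    [0,0,0,0,0,0,0.01],
    [0,0,0,0,0,0,0.01],
    [0,0,0,0,0,-0.01,0.01],
    [0,0,0,0,0,-0.035,0.01],
    [0,0,0,0,0,-0.055,0.01],
  ],
)

```text
t: 28.9
tcp_pos: [0.4819, -0.0339, 0.1236]
tcp_rot: [-0.042, 0.999, -0.0, 0.0]
ft_force: [0.1, -0.4, -1.9]
grip_width: 0.015
finger_force: 78.8
```

carry_out(
  targets=[
    [0,0,0.045,-0.002,-0.035,0,0.01],
    [0,0,0.09,-0.004,-0.07,0,0.01],
    [0,0,0.135,-0.006,-0.105,0,0.01],
    [0,0,0.178,-0.009,-0.133,0,0.01],
    [0,0,0.178,-0.009,-0.133,0,0.01],
  ],
)

```text
t: 29.4
tcp_pos: [0.5028, -0.1692, 0.1233]
tcp_rot: [0.049, 0.999, -0.001, 0.001]
ft_force: [-0.3, 0.8, -2.5]
grip_width: 0.0148
finger_force: 78.8
```

Run:
```python
from h import *
for k in range(4):im=optics.capture('top')
go(.5025,-.1665,.011,174.6)
```

```text
t 29.6 tcp [ 0.5016 -0.1647  0.1222] yaw 174.7 tilt 0.05 shift [-0.0012 -0.0018  0.1112] turn z 0.0014
```

carry_out(
  targets=[
    [0,0,0,-0.001,-0.002,0.025,0.01],
    [0,0,0,-0.001,-0.002,0.055,0.01],
    [0,0,0,-0.001,-0.002,0.085,0.01],
    [0,0,0,-0.001,-0.002,0.103,0.01],
    [0,0,0,-0.001,-0.002,0.11,0.01],
  ],
)

```text
t: 30.1
tcp_pos: [0.5009, -0.1656, 0.0101]
tcp_rot: [0.046, 0.999, 0.001, -0.002]
ft_force: [-0.5, 0.8, -2.5]
grip_width: 0.0147
finger_force: 78.8
```

carry_out(
  targets=[
    [0,0,0,0,0,0.001,0.01],
    [0,0,0,0,0,0.002,0.01],
    [0,0,0,0,0,0.003,0.01],
    [0,0,0,0,0,0.003,0.01],
    [0,0,0,0,0,0.003,0.01],
  ],
)

```text
t: 30.6
tcp_pos: [0.5031, -0.168, 0.01]
tcp_rot: [0.047, 0.999, -0.0, 0.001]
ft_force: [-0.2, 0.4, -2.3]
grip_width: 0.0155
finger_force: 78.8
```

carry_out(
  targets=[
    [0,0,0,0,0,0.001,0.01],
    [0,0,0,0,0,0.0015,0.01],
    [0,0,0,0,0,0.0015,0.01],
    [0,0,0,0,0,0.0015,0.01],
    [0,0,0,0,0,0.0015,0.01],
  ],
)

```text
t: 31.1
tcp_pos: [0.503, -0.1679, 0.0087]
tcp_rot: [0.047, 0.999, -0.0, 0.0]
ft_force: [-2.3, 0.9, 5.6]
grip_width: 0.015
finger_force: 79.8
```

Resting on the floor. I'll release, raise the tool and move it clear.

carry_out(
  targets=[
    [0,0,0,0,0,0,0.025],
    [0,0,0,0,0,0,0.036],
    [0,0,0,0,0,0,0.036],
    [0,0,0,0,0,0,0.036],
    [0,0,0,0,0,-0.005,0.036],
  ],
)

```text
t: 31.6
tcp_pos: [0.5021, -0.1674, 0.0123]
tcp_rot: [0.047, 0.999, 0.0, -0.001]
ft_force: [-1.0, -0.2, -0.4]
grip_width: 0.0362
finger_force: 0.0
```

carry_out(
  targets=[
    [0,0,0,0,0,-0.03,0.036],
    [0,0,0,0,0,-0.06,0.036],
    [0,0,0,0,0,-0.1,0.036],
    [0,0,0,0,0,-0.14,0.036],
    [0,0,0,0,0,-0.18,0.036],
  ],
)

```text
t: 32.1
tcp_pos: [0.5024, -0.1675, 0.1948]
tcp_rot: [0.047, 0.999, -0.0, 0.0]
ft_force: [0.2, 0.5, -0.7]
grip_width: 0.0358
finger_force: 0.0
```

carry_out(
  targets=[
    [0,0,0,0.03,0.02,0,0.036],
    [0,0,0,0.06,0.04,0,0.036],
    [0,0,0,0.09,0.07,0,0.036],
    [0,0,0,0.12,0.1,0,0.036],
    [0,0,0,0.13,0.12,0,0.036],
  ],
)

```text
t: 32.6
tcp_pos: [0.3823, -0.0342, 0.1925]
tcp_rot: [0.047, 0.999, 0.0, -0.0]
ft_force: [-0.4, -0.6, -0.6]
grip_width: 0.0361
finger_force: 0.0
```

Run:
```python
from h import *
a=optics.capture('scene');im=optics.capture('top')
f=lambda q:cv2.resize(q,None,fx=2.2,fy=2.2,interpolation=cv2.INTER_CUBIC)
cv2.imwrite('pics/g6.png',np.hstack([f(a[110:250,170:330]),f(im[130:270,225:420])]))
m=cv2.cvtColor(im,cv2.COLOR_BGR2HSV)[...,1]<90
for c,st,p in blobs(m,40):
    if 300<c[0]<410 and 180<c[1]<255: print(c,st[4],*rect("top",p,.016))
s=ctrl.sense();print(s['t'],s['finger_force'],s['tcp_pos'])
```

```text
[318.05652174 210.55217391] 230 [ 518.3 -168.2] [137.3  20.6] -5.0
[351.79005525 228.15469613] 181 [ 463.2 -279.5] [111.9  20. ] -1.0
[388.61585366 227.91463415] 164 [ 467.6 -402. ] [89.1 20.6] -2.1
32.7 0.0 [ 0.38341987 -0.03415379  0.19286851]
```

View pics/g6.png

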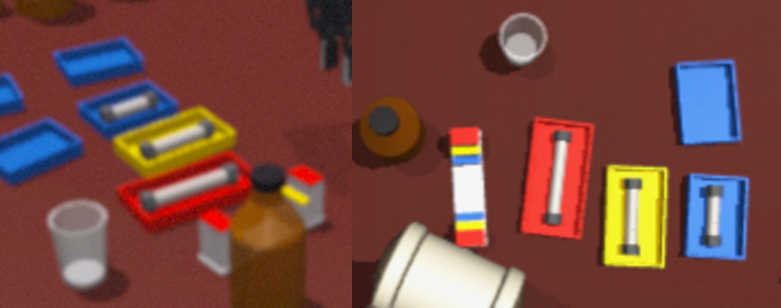

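All three columns lie flat and centred in the red (558,180), yellow (632,216) and blue (713,216) compartments, and the arm is clear.

```bash
python3 -c "
from plant import ctrl
print(ctrl.sign_off())"
```

```text
the job is handed in; nothing more can be done
None
```

I handed the job in at about 33 s: each column was tried in the gauge and now lies flat, centred and released in its compartment (a, 115 mm, in yellow; b, 140 mm, in red; c, 90 mm, in the nearest blue), but sign-off returned no verdict.

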